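Take the long spatula out of the catch-locked utensil chest

ROBOT

A 6-joint arm with a two-finger parallel gripper is mounted at the origin on the work surface. World frame = base frame: x ahead of the robot, y to its left, z up, the work surface at z = 0. Lengths are in m, angles in rad, forces in N, time in s.
With the tool pointing down it reaches from about 0.375 to 0.9 m from the base axis. Payload 3.1 kg.
Tool frame: the origin (TCP) lies where the fingers leave the gripper's body, on its centre line; the fingertips stand 70 mm ahead of it and the grasp point (between the pads) lies 51 mm ahead of it; z points along the fingers, y is the line along which they close (so a half turn about z gives the same grasp; the last joint's range is limited). The gripper opens to 87 mm and grips with 3 to 60 N. Pads are 19 mm wide; open, the fingers measure 117 mm over their backs; the gripper's body (75 mm by 190 mm) begins 51 mm behind the grasp point.
Start: joints at [1.024, 0.527, 1.433, -0, 1.181, -0.178], TCP at [0.225, 0.583, 0.292] pointing down, gripper open.
Joint ranges: [-3.08, 3.08], [-0.75, 2.2], [0.22, 2.44], [-1.43, 4.57], [0, 2.65], [-2.85, 2.85]. Speed limits (rad/s): [2.79, 2.79, 3.14, 3.14, 3.14, 3.14].

INTERFACE

Orientations are given as a unit quaternion [x, y, z, w].
In Python, from rig import robot gives the robot as it stands.
- The arm moves only by the tool send_rows, never from a script. Its argument "deltas" is text: rows parted by semicolons, each of 7 numbers parted by spaces: the shift along the tool's x, y, z in mm, then the turn, a rotation vector about the tool's x, y, z in degrees, then the opening, from 0 (shut) to 1 (fully open). A call has 1 to 10 rows; each row shifts and turns the commanded pose from where the row before left it, along the tool's axes as they then stand; what a row does not reach is not made up. A row lasts 1/8 s, in which the tool goes at most 62.5 mm and 10.7 degrees, less where a joint would pass 70% of its speed; a pose out of reach is approached as far as the arm can. A call is refused whole if a number of a shift passes 62.5 or a number of a turn 10.7, either way. A call with a gripper value outside its range is refused whole. The fingers move at their own pace and stop on an object; "newtons" is the grip in N (left out, the last holds). Time passes only in rows, so rows that do not move let the fingers close. It gives the time, the measured TCP pose, the force, the opening and the grip force at its end, in the units of the state.
- robot.get_obs(): the state, without advancing time (a new reading comes with each control period).
- robot.camera(name): name is "side" or "top" or "wrist"; returns a dict with "image" (480x640x3 uint8, red, green, blue), "depth" (480x640 float32, m along the optical axis (not along the pixel's ray), 0 where there is no reading), "fovy" (degrees; the focal length in pixels is half the picture's height over the tangent of half this angle, whatever the lens; pixels are square), "cx", "cy" (the principal point, pixels), "rvec" (rotation vector, rad) and "tvec" (3), from world to camera coordinates, as OpenCV has them. Camera axes: x right, y down, z forward; pixel columns grow to the right and rows downward; lengths in m; the calibration is good to about 2 mm. A picture is of the moment at which its call begins.
- robot.hand_in(): hands the job in; it is judged then, once.
Trained networks look in the newest picture that a camera, given by its name, has taken for a name from the list of things; names that differ only in an ending like _2 or _b are one class to them, and where a whole thing is asked for, a point or a joint stands for the part that bears it (a point fixed in the world has none). Each returns a list of dicts, best first, with "p" (0 to 1); they miss things now and then, are a little off and sometimes report something else, mostly with a low value. They report only what shows in the picture. A call takes as long as a camera call.
- robot.find_in(camera, thing): "box" ([left, top, right, bottom] in pixels, round what is visible of it).
- robot.cut_out(camera, thing): "region" (480x640 bool, what is visible of it) and "box" ([left, top, right, bottom] in pixels, round what is visible of it).
The state is a dict: "time": time; "q": joint angles; "joint_velocities": joint speeds; "joint_torque": joint torques, N m; "position": TCP position; "tool_rot": TCP orientation; "ft_force": force on the tool from outside, world axes, zero at the start; "moment": the same for the moment, N m; "grip_width": finger opening in m; "grip_force": force on a finger pad.
Only numpy, scipy, OpenCV 4.12 (cv2) and the standard library are available. Lean on these libraries where they do the work, as an engineer would, in place of code of your own. Each camera call takes 0.05 s, during which the arm holds its last target. There are 200 camera calls.

TASK

Turn the red knob counter-clockwise as far as it goes to free the chest's sliding lid, and slide the lid fully open by its brass handle. The long wooden spatula inside is longer than the opening: grip its handle, tilt the handle end up, draw it out diagonally, and finish while holding the whole spatula still in the gripper at least 5 cm above the lid, clear of the chest. Leave the lid open, and do not disturb the other things on the counter.

Things in the scene. Friction and masses are not known exactly. Their poses are not given: they have to be found in the camera images.
- chest_floor (a point): Brown wooden utensil chest, fixed, 244 x 364 mm outside; its y axis runs along its length, x across it away from the knob side, z up. Point: on top of its 8 mm floor, mid-width, below the middle of the opening. From here the inside walls are at x = -110 and 110, y = -220 and 120 mm; wall tops with guide lips 102 mm up. Opening (lid open): x -110 to 110, y -120 to 120 mm.
- board_edge (a point): Middle of the edge where the opening meets the fixed board that covers the chest's -y end (100 mm long, 8 mm thick); on the board's underside, 85 mm above the chest's floor, 93 mm above the counter. Axes as the chest's. The sliding lid passes just over this board, its underside 94 and its top 102 mm above the floor. The opening is 240 mm long, shorter than the spatula.
- knob (a joint): Red knob of the lid's catch. Radians, 0 = locked, 1.5 = free (range 0 to 1.5), growing counter-clockwise seen from above. Below about 0.75 its steel pin blocks the brass tab on the lid's edge (the lid gives only 7 mm); from 1.2 on the lid is free. Light friction (0.05 N m); it stays where it is left. It stands on a bracket outside the chest's long side nearest the robot.
- knob_grip (a point): Centre of the red knob bar on its upright axis, 148 mm above the counter. Bar 46 mm long, 14 mm wide, 32 mm high (132 to 164 mm above the counter). The frame turns with the knob and its x and y axes are the chest's at joint 0; the bar's length lies along the frame's (1, 1, 0), 45 degrees counter-clockwise from its x. Around it nothing within 90 mm is higher than 124 mm.
- hatch (a joint): Dark wooden sliding lid, 260 x 224 x 8 mm, top 110 mm above the counter. Metres: 0 = shut, 0.25 = fully open (end stop); it opens along the chest's -y direction and stays where it is left (friction about 1.5 N).
- hatch_handle (a point): Centre of the brass bar handle standing on the lid: 64 mm long along the chest's x, 14 mm thick along the chest's y (the sliding direction), from 110 to 145 mm above the counter, this point at 127.5 mm. Axes as the chest's; it moves with the lid.
- spatula_grip (a point): Pale wooden spatula, 320 mm long, 0.1 to 0.21 kg, lying flat on the chest's floor under the lid, within 0.1 rad of the chest's y. Point: on the handle, half-way up, 60 mm from the balance point towards the handle's end. Its y axis runs along the handle: end at +100 mm, blade end at -220 mm (under the fixed board). Handle 22 wide, 20 thick, 220 long; blade 55 wide, 8 thick, 100 long, undersides flush.
- spatula_blade_end (a point): End of the spatula's blade, on its centre line, 10 mm above its underside; 220 mm from the grip point.
- spatula_handle_end (a point): End of the spatula's handle, on its centre line, half-way up; 100 mm from the grip point.
- spatula: The same spatula as a whole; its origin is the middle of its underside, axes as the grip point's.
- mug_mid (a point): Bystander: dark red mug, 80 mm wide, 90 mm high, loose on the counter; this point half-way up its axis. Leave it alone.
- jar_mid (a point): Bystander: white ceramic jar, 68 mm wide, 100 mm high, loose on the counter; this point half-way up its axis. Leave it alone.
- bowl_mid (a point): Bystander: blue bowl, 130 mm wide, 55 mm high, loose on the counter; this point half-way up its axis. Leave it alone.
- plate_mid (a point): Bystander: white plate, 170 mm wide, 18 mm high, loose on the counter; this point half-way up its axis. Leave it alone.
- candle_center (a point): Bystander: cream candle, 64 mm wide, 70 mm high, loose on the counter; this point half-way up its axis. Leave it alone.
- spice_mid (a point): Bystander: amber spice jar with green cap, 48 mm wide, 100 mm high, loose on the counter; this point half-way up its axis. Leave it alone.
- chest: The chest as a whole, with lid and knob; origin at the centre of its underside, on the counter, axes as chest_floor's. It does not move.

How it is judged:
On the way, in this order (a step that is already met when the one before it is completed fails the run):
1. the knob is turned to its free end (value of joint knob above 1.2 rad), for 0.1 s.
2. the lid is slid open (value of joint hatch above 0.235 m and value of joint knob above 1.1 rad), for 0.1 s.
3. the spatula stands diagonally in the opening: handle end above the lid, blade end still below it (height (world z) of spatula_handle_end above 0.12 m and height (world z) of spatula_blade_end below 0.09 m), for 0.05 s.
At the end, for the whole second after the job is handed in: The spatula is held in the gripper (finger force over 1 N), both its ends more than 40 mm above the lid's top (more than 150 mm above the counter), touching neither chest nor lid, slower than 30 mm/s; the lid is still open (over 225 mm) and the knob still free (over 1.1 rad) (height (world z) of each of spatula_blade_end, spatula_handle_end above 0.15 m and contact force between the fingers and spatula above 1 N and linear speed of spatula below 0.03 m/s and value of joint hatch above 0.225 m and value of joint knob above 1.1 rad and contact force between spatula and chest below 0.2 N); the arm keeps its last pose, push and grip.
It fails at once if a bystander (mug, jar, bowl, plate, candle or spice jar) is moved by more than 30 mm (distance of any of mug_mid, jar_mid, bowl_mid, plate_mid, candle_center, spice_mid from where it was at the start of the episode above 0.03 m).
It also fails if it takes over 61 s, if anything falls off the work surface, if the arm or the gripper's body presses on something with over 40 N, if the wrist force passes 120 N, or if a joint passes its speed limit or range.

## Working session

There is one attempt and no reset: what is moved stays moved. The work goes in short steps, Python scripts to look and compute and a tool call to move; the robot and the scene stay as the last step left them, time stands still between calls to the robot, and variables do not carry over. Pictures are saved under pics/ and viewed, at most 10 in all, crops included, and the job is handed in when it is done.

Besides the shell and the picture viewer there is one more tool, called after "Emit:" as name(argument=value, ...) on one line, values as JSON. send_rows: Moves the arm, as the interface text tells. Its arguments: {"type":"object","properties":{"deltas":{"type":"string"},"newtons":{"type":"number"}},"required":["deltas"]}

```bash
mkdir -p pics; ls; cat > h.py <<'E'
import numpy as np,cv2
from scipy.spatial.transform import Rotation as R
from rig import robot
def cam(n,save=None):
    c=robot.camera(n)
    if save: cv2.imwrite('pics/'+save,c['image'][:,:,::-1])
    return c
def pts(c,mask):
    v,u=np.nonzero(mask&(c['depth']>0)); d=c['depth'][v,u]
    f=240/np.tan(np.radians(c['fovy'])/2)
    p=np.c_[(u-c['cx'])/f*d,(v-c['cy'])/f*d,d]
    return (p-np.ravel(c['tvec']))@R.from_rotvec(np.ravel(c['rvec'])).as_matrix()
E
python3 - <<'E'
from h import *
c=cam('top','top1.png'); 
for t in ['chest','knob','hatch','hatch_handle','mug_mid','jar_mid','bowl_mid','plate_mid','candle_center','spice_mid']:
    for r in robot.cut_out('top',t)[:1]:
        p=pts(c,r['region']); print(t,round(r['p'],2),np.round(r['box']),np.round(np.median(p,0),3),np.round(np.percentile(p,[2,98],axis=0),3).tolist())
c=cam('side','side1.png')
o=robot.get_obs();print(o['time'],o['position'],o['tool_rot'],R.from_quat(o['tool_rot']).as_matrix().round(3))
E
```

```text
pics
chest 0.69 [226. 122. 375. 233.] [0.604 0.047 0.108] [[0.481, -0.124, 0.04], [0.738, 0.222, 0.137]]
knob 0.49 [336. 214. 362. 230.] [ 0.483 -0.068  0.162] [[0.47, -0.089, 0.1], [0.498, -0.049, 0.166]]
hatch 0.64 [230. 126. 336. 224.] [0.608 0.097 0.109] [[0.501, -0.03, 0.105], [0.72, 0.222, 0.125]]
hatch_handle 0.83 [226. 128. 336. 223.] [0.608 0.096 0.109] [[0.499, -0.03, 0.104], [0.722, 0.222, 0.124]]
mug_mid 0.89 [486. 224. 527. 268.] [ 0.432 -0.5    0.043] [[0.39, -0.528, 0.0], [0.492, -0.452, 0.09]]
jar_mid 0.68 [494. 183. 532. 216.] [ 0.558 -0.49   0.093] [[0.532, -0.529, 0.004], [0.591, -0.47, 0.102]]
bowl_mid 0.85 [114. 244. 161. 293.] [0.375 0.488 0.024] [[0.316, 0.418, 0.002], [0.43, 0.532, 0.057]]
plate_mid 0.98 [105. 169. 172. 228.] [0.568 0.503 0.011] [[0.491, 0.424, 0.001], [0.642, 0.576, 0.021]]
candle_center 0.88 [406. 278. 438. 303.] [ 0.326 -0.261  0.068] [[0.298, -0.296, -0.0], [0.356, -0.235, 0.073]]
spice_mid 0.61 [186. 288. 213. 305.] [0.305 0.294 0.097] [[0.282, 0.281, 0.009], [0.327, 0.324, 0.104]]
0.6 [0.22471666 0.58320015 0.29226933] [1.82886839e-01 9.83133970e-01 3.32161661e-05 1.82763493e-05] [[-0.933  0.36   0.   ]
 [ 0.36   0.933  0.   ]
 [-0.     0.    -1.   ]]
```

View pics/top1.png

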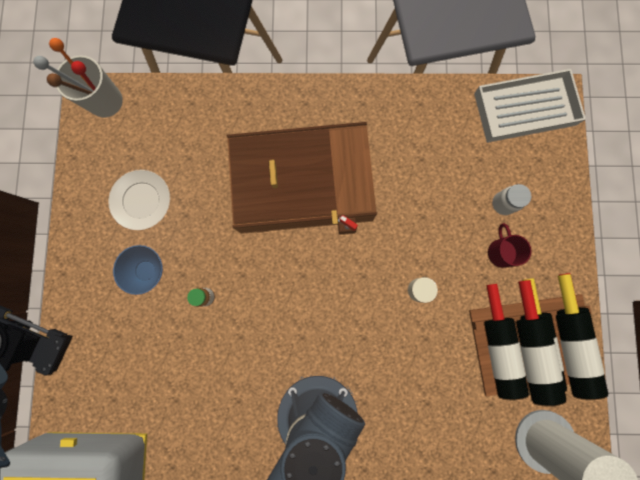

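View pics/side1.png

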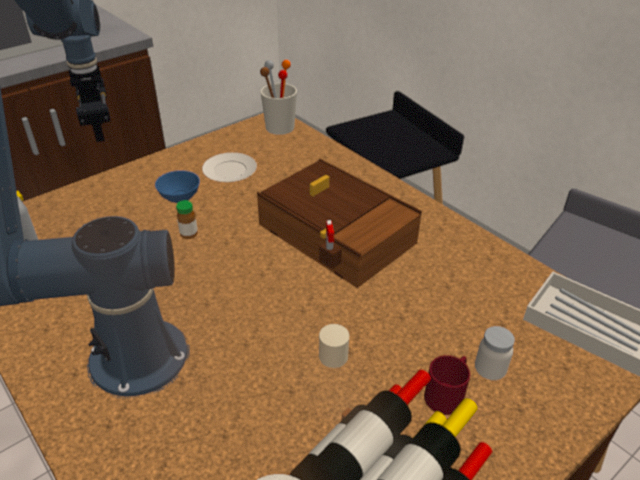

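The top picture shows the chest at about (300,177), with its board to the right, the brass handle at (272,172) and the knob at (347,225). The side view agrees: the chest is a bit rotated and the bystanders are well away. Next I fit the chest frame from depth.

```bash
python3 - <<'E'
from h import *
c=cam('top'); m=np.zeros((480,640),bool); m[110:245,215:390]=1
p=pts(c,m); 
t=p[(p[:,2]>.09)&(p[:,2]<.118)]
r=cv2.minAreaRect((t[:,:2]*1000).astype(np.float32)); print('top rect',r, cv2.boxPoints(r).round())
h=p[(p[:,2]>.13)]; 
for nm,s in (('handle',h[h[:,1]>0]),('knob',h[h[:,1]<0])):
    print(nm,len(s),s.mean(0).round(4),cv2.minAreaRect((s[:,:2]*1000).astype(np.float32)))
E
```

```text
top rect ((599.2613525390625, 48.7777099609375), (280.87518310546875, 365.4651794433594), 5.57000732421875) [[ 442.  217.]
 [ 477. -147.]
 [ 757. -119.]
 [ 721.  244.]]
handle 158 [0.6078 0.1157 0.1436] ((609.4755859375, 116.643310546875), (63.8966178894043, 14.381697654724121), 5.926703929901123)
knob 148 [ 0.4825 -0.069   0.1587] ((484.5539855957031, -67.8336181640625), (49.4630126953125, 15.04716682434082), 59.808311462402344)
```

```bash
cat >> h.py <<'E'
def down(a,tilt=0):  # tool pointing down, tool y at world angle a deg
    a=np.radians(a); y=np.array([np.cos(a),np.sin(a),0]); z=np.array([0,0,-1.])
    return R.from_matrix(np.c_[np.cross(y,z),y,z])
def plan(targets,grip,P=None,Q=None):
    """targets: (pos of TCP, Rotation). prints rounded rows; max 60mm,10deg"""
    o=robot.get_obs(); P=np.array(o['position']) if P is None else P; Q=R.from_quat(o['tool_rot']) if Q is None else Q
    out=[]
    for p,q in targets:
        p=np.array(p); rv=(Q.inv()*q).as_rotvec(degrees=True)
        n=max(int(np.ceil(max(np.linalg.norm(p-P)/.058,np.linalg.norm(rv)/10.2))),1)
        P0,Q0=P.copy(),Q
        for i in range(1,n+1):
            s=i/n; tp=P0+(p-P0)*s; tq=Q0*R.from_rotvec(rv*s,degrees=True)
            d=np.round(Q.inv().apply(tp-P)*1000,1); w=np.round((Q.inv()*tq).as_rotvec(degrees=True),1)
            P=P+Q.apply(d/1000); Q=Q*R.from_rotvec(w,degrees=True)
            out.append(' '.join('%g'%(x+0.) for x in [*d,*w,grip]))
    for i in range(0,len(out),10): print('; '.join(out[i:i+10]))
    return P,Q
E
python3 - <<'E'
from h import *
plan([([.484,-.068,.30],down(-39.3))],1)
E
```

```text
-36.6 -39.6 -0.6 0 0 8.3 1; -42 -33.8 -0.6 0 0 8.4 1; -46.4 -27.4 -0.6 0 0 8.3 1; -49.9 -20.4 -0.6 0 0 8.3 1; -52.4 -12.9 -0.6 0 0 8.3 1; -53.7 -5.3 -0.6 0 0 8.4 1; -53.8 2.6 -0.6 0 0 8.3 1; -52.9 10.4 -0.6 0 0 8.3 1; -50.9 17.9 -0.6 0 0 8.3 1; -47.7 25 -0.6 0 0 8.4 1
-43.6 31.8 -0.6 0 0 8.3 1; -38.5 37.7 -0.6 0 0 8.3 1; -32.7 42.9 -0.6 0 0 8.3 1
```

Emit:
send_rows(deltas="-37 -40 -1 0 0 8 1; -42 -34 -1 0 0 8 1; -46 -27 0 0 0 8 1; -50 -20 -1 0 0 8 1; -52 -13 -1 0 0 8 1; -54 -5 0 0 0 8 1; -54 3 -1 0 0 8 1; -53 10 -1 0 0 8 1; -51 18 0 0 0 8 1; -48 25 -1 0 0 8 1")

```text
time: 1.9
position: [0.4383, 0.0856, 0.2996]
tool_rot: [0.774, 0.634, 0.0, 0.0]
ft_force: [1.2, 0.1, 0.7]
grip_width: 0.0871
grip_force: 0.0
```

Emit:
send_rows(deltas="-44 32 0 0 0 9 1; -38 38 0 0 0 9 1; -33 43 -1 0 0 10 1; 0 0 0 0 0 0 1; 0 0 0 0 0 0 1")

```text
time: 2.52
position: [0.5041, -0.0603, 0.3]
tool_rot: [0.903, 0.43, -0.0, -0.001]
ft_force: [-0.4, -0.4, -0.4]
grip_width: 0.0874
grip_force: 0.0
```

```bash
python3 - <<'E'
from h import *
o=robot.get_obs();print(o['time'],o['position'],R.from_quat(o['tool_rot']).as_matrix().round(3).tolist())
c=cam('wrist','w1.png')
p=pts(c,c['depth']>0)
f=240/np.tan(np.radians(c['fovy'])/2)
img=cv2.cvtColor(c['image'],cv2.COLOR_RGB2HSV); 
v,u=np.nonzero(c['depth']>0); hsv=img[v,u]
red=((hsv[:,0]<8)|(hsv[:,0]>172))&(hsv[:,1]>150)&(p[:,2]>.155)&(p[:,2]<.175)&(np.hypot(p[:,0]-.484,p[:,1]+.068)<.06)
s=p[red];print(len(s),s.mean(0),cv2.minAreaRect((s[:,:2]*1000).astype(np.float32)))
E
```

```text
2.525 [ 0.50411552 -0.06025483  0.30000915] [[0.63, 0.776, -0.001], [0.776, -0.63, 0.001], [-0.0, -0.002, -1.0]]
981 [ 0.48534031 -0.07340549  0.16276535] ((485.6378479003906, -72.11638641357422), (45.57284927368164, 14.043473243713379), 57.358917236328125)
```

View pics/w1.png

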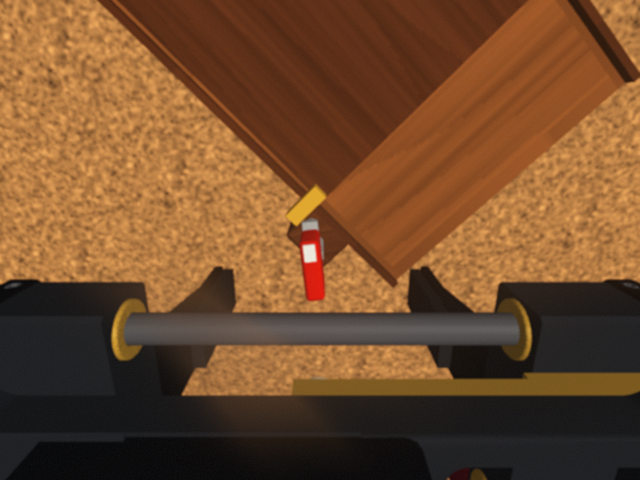

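The wrist view shows the red bar at (313,265), between the open fingers and slightly turned. I measure it at (0.486, -0.072), about 57° in world.

```bash
python3 - <<'E'
from h import *
P,Q=plan([([.4855,-.072,.26],down(-33)),([.4855,-.072,.2],down(-33))],1)
print('turn');plan([([.4855,-.072,.2],down(7)),([.4855,-.072,.2],down(51))],0,P,Q)
E
```

```text
-21.2 -6.4 40 -0.1 0 -6 1; 0 0 30 0 0 0 1; 0 0 30 0 0 0 1
turn
0 0 0 0 0 -10 0; 0 0 0 0 0 -10 0; 0 0 0 0 0 -10 0; 0 0 0 0 0 -10 0; 0 0 0 0 0 -8.8 0; 0 0 0 0 0 -8.8 0; 0 0 0 0 0 -8.8 0; 0 0 0 0 0 -8.8 0; 0 0 0 0 0 -8.8 0
```

Emit:
send_rows(deltas="-21 -6 40 0 0 -6 1; 0 0 30 0 0 0 1; 0 0 30 0 0 0 1; 0 0 0 0 0 0 1; 0 0 0 0 0 0 0; 0 0 0 0 0 0 0; 0 0 0 0 0 0 0; 0 0 0 0 0 0 0; 0 0 0 0 0 0 0", newtons=20)

```text
time: 3.7
position: [0.4869, -0.0731, 0.2005]
tool_rot: [0.879, 0.477, 0.0, 0.0]
ft_force: [0.6, -0.3, 1.1]
grip_width: 0.045
grip_force: 0.0
```

Emit:
send_rows(deltas="0 0 0 0 0 0 0; 0 0 0 0 0 0 0; 0 0 0 0 0 0 0; 0 0 0 0 0 0 0; 0 0 0 0 0 0 0; 0 0 0 0 0 0 0")

```text
time: 4.45
position: [0.4858, -0.0725, 0.2]
tool_rot: [0.879, 0.477, -0.001, -0.001]
ft_force: [-3.7, 3.6, 2.1]
grip_width: 0.0138
grip_force: 20.0
```

Emit:
send_rows(deltas="0 0 0 0 0 -10 0; 0 0 0 0 0 -10 0; 0 0 0 0 0 -10 0; 0 0 0 0 0 -10 0; 0 0 0 0 0 -10 0; 0 0 0 0 0 -10 0; 0 0 0 0 0 -10 0; 0 0 0 0 0 -10 0; 0 0 0 0 0 -3 0; 0 0 0 0 0 0 0")

```text
time: 5.7
position: [0.4855, -0.0727, 0.2]
tool_rot: [0.343, 0.939, 0.0, -0.002]
ft_force: [-5.8, 1.7, 1.9]
grip_width: 0.0145
grip_force: 20.0
```

Emit:
send_rows(deltas="0 0 0 0 0 0 0; 0 0 0 0 0 0 0")

```text
time: 5.95
position: [0.4855, -0.0727, 0.2]
tool_rot: [0.343, 0.939, 0.0, -0.002]
ft_force: [-4.9, 1.5, 1.5]
grip_width: 0.0146
grip_force: 20.0
```

```bash
python3 - <<'E'
from h import *
P,Q=plan([([.4855,-.0727,.28],down(50)),([.6105,.114,.27],down(95.7))],1)
E
```

```text
0.1 -0.1 -40 0 -0.1 -0.1 1; 0 0 -40 -0.1 -0.1 -0.1 1; 4.8 44.7 2 0 0 -9.1 1; -2.2 44.9 2 0 0 -9.2 1; -9.5 43.9 2.1 0 0 -9.1 1; -16.2 41.9 2 0 0 -9.1 1; -22.7 38.8 2 0 0 -9.2 1
```

Emit:
send_rows(deltas="0 0 0 0 0 0 0.4; 0 0 0 0 0 0 0.4; 0 0 0 0 0 0 0.4; 0 0 0 0 0 0 0.4; 0 0 -40 0 0 0 0.4; 0 0 -40 0 0 0 1; 0 0 0 0 0 0 1")

```text
time: 6.82
position: [0.4887, -0.0737, 0.2831]
tool_rot: [0.343, 0.939, -0.0, 0.004]
ft_force: [0.1, 0.0, 0.2]
grip_width: 0.0473
grip_force: 0.0
```

Emit:
send_rows(deltas="5 45 2 0 0 -9 1; -2 45 2 0 0 -9 1; -9 44 2 0 0 -9 1; -16 42 2 0 0 -9 1; -23 39 2 0 0 -9 1; 0 0 0 0 0 0 1; 0 0 0 0 0 0 1")

```text
time: 7.7
position: [0.6116, 0.1138, 0.2688]
tool_rot: [-0.043, 0.999, -0.0, -0.002]
ft_force: [0.1, 0.0, 0.6]
grip_width: 0.087
grip_force: 0.0
```

```bash
python3 - <<'E'
from h import *
o=robot.get_obs();print(o['time'],o['position'],R.from_quat(o['tool_rot']).as_matrix().round(3).tolist())
c=cam('wrist','w2.png')
p=pts(c,c['depth']>0)
s=p[(abs(p[:,2]-.143)<.008)&(np.hypot(p[:,0]-.61,p[:,1]-.114)<.05)]
print(len(s),s.mean(0),cv2.minAreaRect((s[:,:2]*1000).astype(np.float32)))
t=cam('top');m=np.zeros((480,640),bool); m[200:245,315:380]=1;p=pts(t,m);s=p[p[:,2]>.14]
print(len(s),cv2.minAreaRect((s[:,:2]*1000).astype(np.float32)))
E
```

```text
7.7 [0.61162393 0.11384835 0.26884335] [[-0.996, -0.085, -0.003], [-0.085, 0.996, -0.001], [0.003, -0.0, -1.0]]
1990 [0.60763323 0.1141693  0.14464657] ((610.0630493164062, 114.24600219726562), (63.45573425292969, 13.732508659362793), 5.356462001800537)
131 ((483.9150390625, -69.70274353027344), (14.21053409576416, 46.116573333740234), 46.574424743652344)
```

View pics/w2.png

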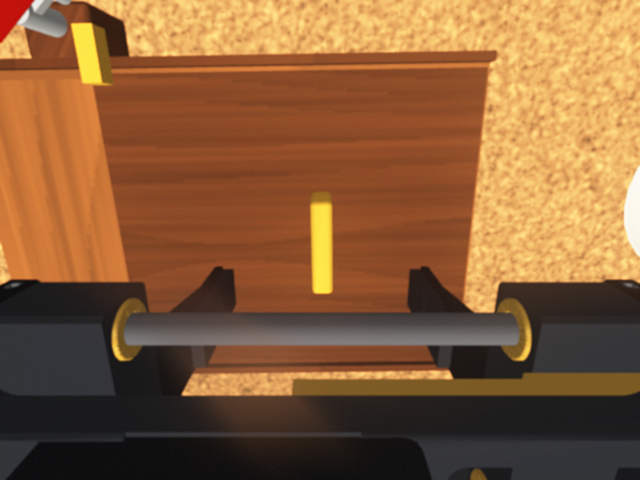

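The wrist view shows the handle at (321,243), centred between the fingers. The knob now reads 136.6° in world, which is its free end. Next I grip the handle.

Emit:
send_rows(deltas="0 0 40 0 0 -0.5 1; 0 0 43 0 0 0 1; 0 0 0 0 0 0 0; 0 0 0 0 0 0 0; 0 0 0 0 0 0 0; 0 0 0 0 0 0 0; 0 0 0 0 0 0 0; 0 0 0 0 0 0 0; 0 0 0 0 0 0 0; 0 0 0 0 0 0 0", newtons=25)

```text
time: 9.05
position: [0.6125, 0.1141, 0.1871]
tool_rot: [-0.047, 0.999, -0.0, -0.0]
ft_force: [-0.4, -0.0, -0.4]
grip_width: 0.015
grip_force: 0.0
```

Emit:
send_rows(deltas="0 0 0 0 0 0 0; 0 0 0 0 0 0 0; 0 -10 0 0 0 0 0; 0 -30 0 0 0 0 0; 0 -35 0 0 0 0 0; 0 0 0 0 0 0 0")

```text
time: 9.8
position: [0.6204, 0.0363, 0.1872]
tool_rot: [-0.046, 0.999, -0.001, 0.0]
ft_force: [1.0, -1.5, -1.5]
grip_width: 0.0139
grip_force: 25.0
```

Emit:
send_rows(deltas="0 -35 0 0 0 0 0; 0 -40 0 0 0 0 0; 0 -40 0 0 0 0 0; 0 -35 0 0 0 0 0; 0 -20 0 0 0 0 0; 0 -6 0 0 0 0 0; 0 0 0 0 0 0 0; 0 0 0 0 0 0 0; 0 0 0 0 0 0 0")

```text
time: 10.92
position: [0.6372, -0.1321, 0.1872]
tool_rot: [-0.047, 0.999, 0.002, 0.001]
ft_force: [5.3, 7.6, -2.1]
grip_width: 0.0137
grip_force: 25.0
```

Emit:
send_rows(deltas="0 0 0 0 0 0 0.5; 0 0 0 0 0 0 0.5; 0 0 0 0 0 0 0.5; 0 0 0 0 0 0 0.5; 0 0 -50 0 0 0 0.5; 0 0 -60 0 0 0 1; 0 60 -30 0 0 0 1; 0 60 0 0 0 0 1; 0 60 0 0 0 0 1; 0 20 0 0 0 0 1")

```text
time: 12.18
position: [0.6168, 0.0623, 0.3255]
tool_rot: [-0.049, 0.999, 0.0, -0.0]
ft_force: [0.3, -0.8, 0.2]
grip_width: 0.0836
grip_force: 0.0
```

Emit:
send_rows(deltas="0 0 0 0 0 0 1; 0 0 0 0 0 0 1")

```text
time: 12.42
position: [0.6182, 0.0576, 0.3251]
tool_rot: [-0.047, 0.999, -0.0, 0.0]
ft_force: [0.5, -0.2, -0.3]
grip_width: 0.0864
grip_force: 0.0
```

```bash
python3 - <<'E'
from h import *
o=robot.get_obs();print(o['time'],o['position'],R.from_quat(o['tool_rot']).as_matrix().round(3).tolist())
t=cam('top','top2.png');
m=np.zeros((480,640),bool); m[110:245,215:390]=1;p=pts(t,m)
c=cam('wrist','w3.png')
for nm,c,n in (('wrist',c,'wrist'),('top',t,'top')):
  for r in robot.cut_out(n,'spatula')[:1]:
    p=pts(c,r['region']); q=p[(p[:,2]<.06)]
    print(nm,r['p'],r['box'],len(p),np.percentile(p,[2,50,98],axis=0).round(3).tolist(),cv2.minAreaRect((q[:,:2]*1000).astype(np.float32)))
E
```

```text
12.425 [0.61820439 0.0576346  0.32509567] [[-0.996, -0.093, 0.0], [-0.093, 0.996, -0.001], [-0.0, -0.001, -1.0]]
wrist 0.77 [233.4, 189.7, 448.4, 237.4] 4944 [[0.619, -0.036, 0.012], [0.636, 0.069, 0.027], [0.669, 0.196, 0.029]] ((637.1112060546875, 85.68194580078125), (54.29155349731445, 250.15090942382812), 5.721128940582275)
top 0.69 [299.4, 168.1, 328.3, 180.6] 240 [[0.63, -0.019, 0.01], [0.642, 0.012, 0.025], [0.662, 0.047, 0.032]] ((646.9924926757812, 13.789077758789062), (68.86517333984375, 39.386837005615234), 84.97518157958984)
```

View pics/w3.png

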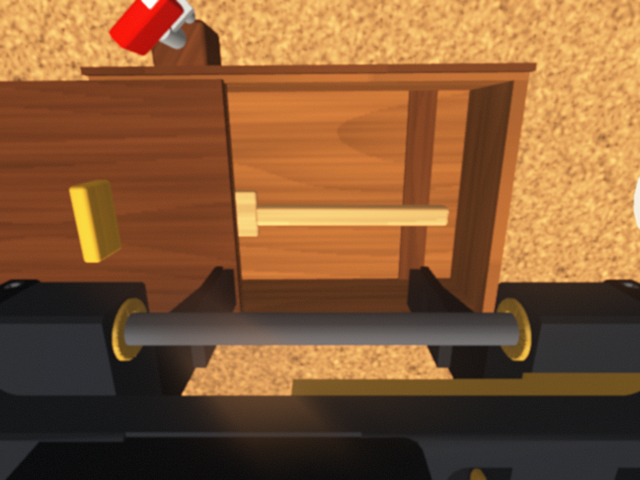

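View pics/top2.png

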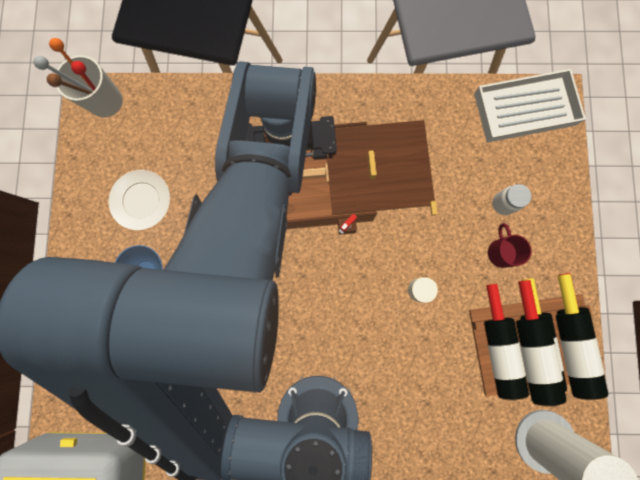

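The wrist view shows the open chest. The spatula handle runs from (257,215) to (447,215), with its blade going under the lid at (236,215). A dark stripe shows on the floor near (418,180). The top view shows the lid fully open and the knob turned. Next I measure the spatula and the opening in chest axes.

```bash
python3 - <<'E'
from h import *
c=cam('wrist'); r=robot.cut_out('wrist','spatula')[0]
p=pts(c,r['region']); a=np.radians(5.5); ex=np.array([np.cos(a),np.sin(a)]);ey=np.array([-ex[1],ex[0]])
F=np.array([.6137,.0958])
def ch(p): return np.c_[(p[:,:2]-F)@ex,(p[:,:2]-F)@ey,p[:,2]]*1000
h=ch(p); h=h[(h[:,2]>22)&(h[:,2]<36)]
h=h[(abs(h[:,0]-np.median(h[:,0]))<25)]
k=np.polyfit(h[:,1],h[:,0],1); print('handle line x=',k,'y',np.percentile(h[:,1],[0,1,5,50,99,100]).round(1),'z',np.median(h[:,2]))
for lo in range(-60,110,20):
    s=h[(h[:,1]>lo)&(h[:,1]<lo+20)]; print(lo,len(s),s[:,0].min().round(1),s[:,0].max().round(1))
A=ch(pts(c,c['depth']>0))
def q(n,s): print(n,len(s),np.percentile(s,[1,50,99],axis=0).round(1).tolist()) if len(s) else print(n,0)
q('lid/near x=30',A[(abs(A[:,0]-40)<8)&(A[:,2]>95)&(A[:,2]<120)&(A[:,1]<0)])
q('+y wall',A[(abs(A[:,0])<60)&(A[:,2]>100)&(A[:,2]<118)&(A[:,1]>60)])
q('-x wall',A[(abs(A[:,1])<60)&(A[:,2]>100)&(A[:,2]<118)&(A[:,0]<-60)])
q('floor',A[(abs(A[:,1]-20)<20)&(A[:,2]>-10)&(A[:,2]<20)&(abs(A[:,0])<100)])
q('strip',A[(abs(A[:,1]-75)<8)&(A[:,2]>-10)&(A[:,2]<60)&(A[:,0]<0)&(A[:,0]>-80)])
s=A[(abs(A[:,0]+60)<8)]; 
for y in range(-40,150,10):
    z=s[abs(s[:,1]-y)<3]; print(y,np.median(z[:,2]).round(1) if len(z) else None,end='; ')
o=robot.get_obs();print(o['q'])
E
```

```text
return _methods._mean(a, axis=axis, dtype=dtype,
  ret = ret.dtype.type(ret / rcount)
Traceback (most recent call last):
TypeError: expected non-empty vector for x
```

```bash
python3 - <<'E'
from h import *
c=cam('wrist')
a=np.radians(5.5); ex=np.array([np.cos(a),np.sin(a)]);ey=np.array([-ex[1],ex[0]])
F=np.array([.6137,.0958])
def ch(p): return np.c_[(p[:,:2]-F)@ex,(p[:,:2]-F)@ey,p[:,2]]*[1000,1000,1000]
A=ch(pts(c,c['depth']>0)); np.save('A.npy',A)
h=A[(A[:,2]>22)&(A[:,2]<36)&(abs(A[:,0]-25)<45)&(abs(A[:,1])<115)]
print(len(h),np.percentile(h,[1,50,99],axis=0).round(1).tolist())
h=h[abs(h[:,0]-np.median(h[:,0]))<18]
k=np.polyfit(h[:,1],h[:,0],1); print('handle line x=',k,'y',np.percentile(h[:,1],[0,1,50,99,100]).round(1),'z',np.median(h[:,2]))
for lo in range(-80,110,40):
    s=h[(h[:,1]>lo)&(h[:,1]<lo+20)]
    if len(s): print(lo,len(s),s[:,0].min().round(1),s[:,0].max().round(1))
def q(n,s): print(n,len(s),np.percentile(s,[1,50,99],axis=0).round(1).tolist()) if len(s) else print(n,0)
q('lid',A[(abs(A[:,0]-40)<8)&(A[:,2]>95)&(A[:,2]<120)&(A[:,1]<0)])
q('+y wall',A[(abs(A[:,0])<60)&(A[:,2]>100)&(A[:,2]<118)&(A[:,1]>60)])
q('-x wall',A[(abs(A[:,1])<60)&(A[:,2]>100)&(A[:,2]<118)&(A[:,0]<-60)])
for x in (-60,50):
  s=A[(abs(A[:,0]-x)<8)]
  for y in range(-120,150,10):
    z=s[abs(s[:,1]-y)<3]; print(y,np.median(z[:,2]).round(1) if len(z) else None,end='; ')
  print()
print(robot.get_obs()['q'])
E
```

```text
3597 [[12.5, -110.4, 22.6], [22.5, -2.0, 27.4], [34.6, 102.5, 29.3]]
handle line x= [7.59845357e-03 2.26305869e+01] y [-113.7 -110.4   -2.   102.5  106.2] z 27.379018715972087
-80 322 12.1 32.9
-40 314 12.3 32.9
0 342 12.5 35.0
40 338 12.7 34.9
80 336 12.5 35.0
lid 3480 [[32.2, -334.3, 104.1], [40.4, -215.3, 109.4], [47.8, -118.0, 111.0]]
+y wall 1376 [[-58.8, 121.3, 100.0], [-2.4, 127.6, 100.8], [58.2, 133.7, 102.3]]
-x wall 2312 [[-123.2, -58.5, 100.1], [-117.7, 0.8, 107.9], [-111.4, 58.8, 110.8]]
-120 103.1; -110 7.8; -100 7.6; -90 7.9; -80 7.7; -70 7.6; -60 7.4; -50 7.8; -40 7.6; -30 7.7; -20 7.9; -10 7.8; 0 7.7; 10 7.8; 20 7.5; 30 7.4; 40 7.7; 50 7.5; 60 11.5; 70 11.4; 80 11.7; 90 7.6; 100 7.5; 110 7.5; 120 61.2; 130 100.5; 140 None; 
-120 103.3; -110 8.0; -100 7.9; -90 7.9; -80 7.7; -70 7.8; -60 7.7; -50 7.7; -40 7.8; -30 7.6; -20 7.8; -10 8.0; 0 7.7; 10 7.6; 20 7.6; 30 7.6; 40 7.7; 50 7.5; 60 11.4; 70 11.6; 80 11.6; 90 7.7; 100 7.5; 110 7.6; 120 59.1; 130 100.6; 140 None; 
[-8.56744556e-02  4.87856168e-01  1.40650436e+00 -9.76837775e-05
  1.24727436e+00 -1.74985151e+00]
```

```bash
python3 - <<'E'
from h import *
o=robot.get_obs();P=o['position'];Q=R.from_quat(o['tool_rot'])
for n in('top','side'):
    c=cam(n,n+'3.png'); p=Q.inv().apply(pts(c,c['depth']>0)-P)*1000
    for lo,hi in ((-220,-150),(-150,-100),(-100,-50),(-50,-5),(-5,30),(30,70)):
        s=p[(p[:,2]>lo)&(p[:,2]<hi)&(abs(p[:,0])<160)&(abs(p[:,1])<160)]
        if len(s):print(n,lo,len(s),np.percentile(s[:,:2],[0,2,98,100],axis=0).round().tolist())
cv2.imwrite('pics/s3.png',cv2.resize(c['image'][60:300,150:470,::-1],(800,600)))
E
```

```text
top -220 443 [[11.0, -58.0], [20.0, -46.0], [53.0, 50.0], [80.0, 54.0]]
top -150 334 [[2.0, -48.0], [8.0, -46.0], [38.0, 36.0], [38.0, 39.0]]
top -100 52 [[-14.0, -48.0], [-3.0, -48.0], [38.0, -37.0], [38.0, -5.0]]
top -50 1270 [[-37.0, -93.0], [-35.0, -91.0], [38.0, 78.0], [40.0, 84.0]]
top -5 10 [[-10.0, -84.0], [-7.0, -83.0], [38.0, 34.0], [38.0, 51.0]]
top 30 2 [[10.0, -42.0], [10.0, -42.0], [11.0, -42.0], [11.0, -42.0]]
side -220 799 [[-28.0, -63.0], [-15.0, -61.0], [64.0, 14.0], [82.0, 23.0]]
side -150 751 [[-33.0, -53.0], [-25.0, -48.0], [39.0, 21.0], [43.0, 34.0]]
side -100 698 [[-37.0, -53.0], [-28.0, -51.0], [39.0, 15.0], [42.0, 21.0]]
side -50 1574 [[-37.0, -97.0], [-30.0, -94.0], [40.0, 91.0], [45.0, 99.0]]
side -5 171 [[-36.0, -88.0], [-31.0, -87.0], [37.0, 82.0], [38.0, 89.0]]
side 30 235 [[-13.0, -57.0], [-10.0, -56.0], [14.0, 53.0], [16.0, 55.0]]
```

View pics/s3.png

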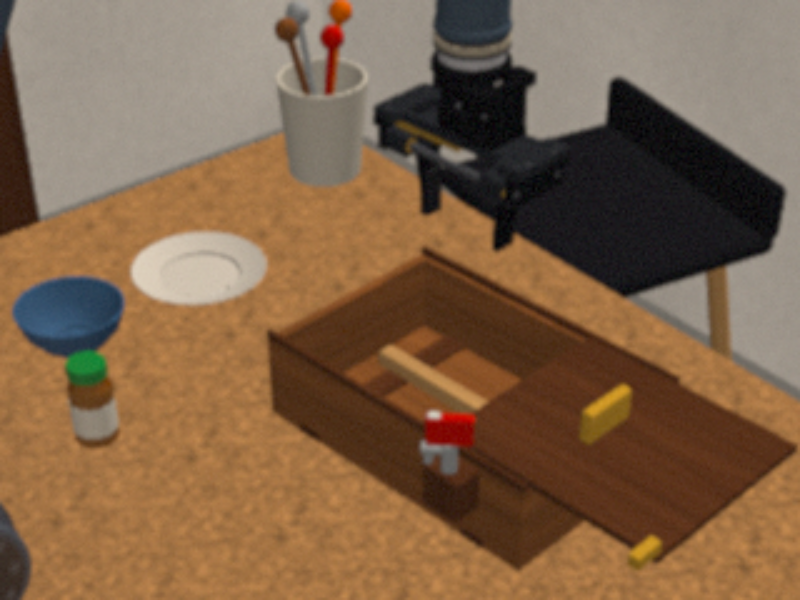

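The side view shows the gripper's wide plate. The depth gives it ±95 mm along the closing axis, so it cannot go down across the chest with the spatula at x = +23. I will first push the spatula about 27 mm towards -x, with the open fingers along the chest, which keeps it straight.

```bash
cat >> h.py <<'E'
YAW=5.5; _a=np.radians(YAW); EX=np.array([np.cos(_a),np.sin(_a)]); EY=np.array([-EX[1],EX[0]]); F=np.array([.6137,.0958])
def w(x,y,z): return np.r_[F+x*EX/1000+y*EY/1000,z/1000]   # chest mm -> world m (z above counter)
def ch(p): p=np.atleast_2d(p); return np.c_[(p[:,:2]-F)@EX,(p[:,:2]-F)@EY,p[:,2]]*1000
E
python3 - <<'E'
from h import *
print(ch(robot.get_obs()['position']))
d=down(90+YAW)
plan([(w(60,-12,200),d),(w(60,-12,83),d),(w(20,-12,83),d)],1)
E
```

```text
[[  0.59047363 -37.28690787 325.16751409]]
-19.8 8.5 41.7 0 0 0 1; -19.8 8.4 41.7 0 0 -0.1 1; -19.8 8.5 41.8 0 0 0 1; 0 0 39 0 0 0 1; 0 0 39 0 0 0 1; 0 0 39 0 0 0 1; 40 0 0 0 0 0 1
```

Emit:
send_rows(deltas="-20 8 42 0 0 0 1; -20 9 42 0 0 0 1; -19 8 41 0 0 0 1; 0 0 40 0 0 0 1; 0 0 40 0 0 0 1; 0 0 37 0 0 0 1; 0 0 0 0 0 0 1; 0 0 0 0 0 0 1")

```text
time: 13.88
position: [0.6743, 0.0897, 0.0834]
tool_rot: [-0.047, 0.999, -0.0, -0.0]
ft_force: [0.4, 0.9, 1.0]
grip_width: 0.087
grip_force: 0.0
```

Emit:
send_rows(deltas="10 0 0 0 0 0 1; 10 0 0 0 0 0 1; 10 0 0 0 0 0 1; 10 0 0 0 0 0 1; 0 0 0 0 0 0 1; 0 0 0 0 0 0 1")

```text
time: 14.62
position: [0.6338, 0.0859, 0.083]
tool_rot: [-0.047, 0.999, 0.0, -0.001]
ft_force: [-1.2, -0.3, -0.5]
grip_width: 0.0871
grip_force: 0.0
```

Emit:
send_rows(deltas="-8 0 0 0 0 0 1; 0 0 -50 0 0 0 1; 0 0 -60 0 0 0 1; 0 0 -60 0 0 0 1; 20 0 -50 0 0 0 1; 0 0 0 0 0 0 1; 0 0 0 0 0 0 1")

```text
time: 15.5
position: [0.6224, 0.0848, 0.3028]
tool_rot: [-0.047, 0.999, 0.0, -0.0]
ft_force: [-0.8, 0.5, -0.7]
grip_width: 0.087
grip_force: 0.0
```

```bash
python3 - <<'E'
from h import *
c=cam('wrist','w4.png'); A=ch(pts(c,c['depth']>0))
h=A[(A[:,2]>22)&(A[:,2]<34)&(abs(A[:,0])<60)&(abs(A[:,1])<113)]
h=h[abs(h[:,0]-np.median(h[:,0]))<20]
k=np.polyfit(h[:,1],h[:,0],1);print(len(h),k,np.percentile(h,[0.3,50,99.7],axis=0).round(1).tolist())
for lo in range(-100,110,40):
    s=h[(h[:,1]>lo)&(h[:,1]<lo+20)]
    if len(s): print(lo,len(s),s[:,0].min().round(1),s[:,0].max().round(1))
print(ch(robot.get_obs()['position']))
E
```

```text
4325 [-0.03526875 -8.09654867] [[-21.3, -112.0, 22.4], [-8.2, -3.4, 27.4], [6.0, 103.9, 29.8]]
-100 393 -15.3 6.1
-60 403 -17.0 5.3
-20 396 -18.2 4.3
20 399 -19.4 1.8
60 403 -21.2 0.8
100 86 -21.6 -0.2
[[  7.28704677 -11.75567687 301.75472031]]
```

```bash
python3 - <<'E'
from h import *
s=-10; x=-.0353*s-8.1; d=down(YAW+2)
P,Q=plan([(w(x,s,240),d),(w(x,s,81),d)],1)
E
```

```text
1.7 0.2 6.9 0 0 9.8 1; 1.6 -0.1 6.8 0 0 9.7 1; 1.6 -0.4 6.9 0 0 9.8 1; 1.6 -0.6 6.9 -0.1 0 9.8 1; 1.4 -0.9 6.8 0 -0.1 9.7 1; 1.2 -1.2 6.9 0 0 9.8 1; 1.1 -1.3 6.9 0 0 9.8 1; 0.7 -1.5 6.8 0 0 9.8 1; 0.6 -1.6 6.9 0 0 9.7 1; 0 0 53 0 0 0 1
-0.1 0.1 53 0 0 0 1; 0 0 53 0 0 0 1
```

Emit:
send_rows(deltas="1.5 0 7 0 0 9.8 1; 1.5 0 7 0 0 9.7 1; 1.5 0 7 0 0 9.8 1; 1.5 -0.5 7 0 0 9.8 1; 1.5 -1 7 0 0 9.7 1; 1 -1 7 0 0 9.8 1; 1 -1.5 7 0 0 9.8 1; 1 -1.5 7 0 0 9.8 1; 0.5 -1.5 6 0 0 9.7 1; 0 0 50 0 0 0 1")

```text
time: 16.8
position: [0.6102, 0.0853, 0.1915]
tool_rot: [0.66, 0.752, 0.002, 0.002]
ft_force: [0.7, -0.3, -0.0]
grip_width: 0.0872
grip_force: 0.0
```

Emit:
send_rows(deltas="0 0 0 0 0 0 1; 0 0 0 0 0 0 1")

```text
time: 17.05
position: [0.6082, 0.0853, 0.1907]
tool_rot: [0.659, 0.752, -0.0, -0.001]
ft_force: [-0.9, -0.2, 0.6]
grip_width: 0.0868
grip_force: 0.0
```

```bash
python3 - <<'E'
from h import *
o=robot.get_obs(); print(ch(o['position']),R.from_quat(o['tool_rot']).as_matrix().round(3).tolist(),o['q'])
s=-10; x=-.0353*s-8.1; d=down(YAW+2)
P,Q=plan([(w(x,s,81),d)],1)
print('extract')
ax=EY-.0353*EX; ax/=np.linalg.norm(ax)
P0=w(x,s,0)
def tcp(sb,zb,th):
    t=np.radians(th); h=sb+215+205*np.cos(t)-73*np.sin(t)-205  # along axis rel to P0
    return (np.r_[P0[:2]+ax*h/1000,(zb+205*np.sin(t)+73*np.cos(t))/1000], d*R.from_rotvec([0,t,0]))
W=[tcp(-215,11,0)]+[tcp(-215+i*.4,11+i*.4,26*i/5) for i in range(1,6)]
P,Q=plan(W,0,w(x,s,81),d)
print('draw');t=np.radians(26)
P,Q=plan([tcp(-213+k*np.cos(t),13+k*np.sin(t),26) for k in range(28,141,28)],0,P,Q)
print(P,'lift');plan([(P+[0,0,.02*i],Q) for i in range(1,7)],0,P,Q)
E
```

```text
[[ -6.44147331  -9.89563205 190.74631471]] [[-0.131, 0.991, -0.001], [0.991, 0.131, 0.0], [0.0, -0.001, -1.0]] [-4.23628898e-02  6.39222631e-01  1.54818296e+00  7.75787160e-05
  9.55426839e-01 -1.73719480e-01]
0 -0.6 54.9 0 0 0 1; -0.1 -0.6 54.8 -0.1 0 0 1
extract
0 0 -3 0 0 0 0; -7.1 0 -18.7 0 5.2 0 0; -7 0 -18.6 0 5.2 0 0; -7 0 -18.6 0 5.2 0 0; -6.9 0 -18.6 0 5.2 0 0; -7 0 -18.5 0 5.2 0 0
draw
28 0 0 0 0 0 0; 28 0 0 0 0 0 0; 28 0 0 0 0 0 0; 28 0 0 0 0 0 0; 28 0 0 0 0 0 0
[0.59714845 0.15953185 0.22985958] lift
8.8 0 -18 0 0 0 0; 8.7 0 -18 0 0 0 0; 8.8 0 -17.9 0 0 0 0; 8.8 0 -18 0 0 0 0; 8.7 0 -18 0 0 0 0; 8.8 0 -18 0 0 0 0
```

Emit:
send_rows(deltas="0 -0.5 40 0 0 0 1; 0 -0.5 40 0 0 0 1; 0 0 29 0 0 0 1; 0 0 0 0 0 0 1; 0 0 0 0 0 0 0; 0 0 0 0 0 0 0; 0 0 0 0 0 0 0; 0 0 0 0 0 0 0; 0 0 0 0 0 0 0; 0 0 0 0 0 0 0", newtons=50)

```text
time: 18.3
position: [0.6069, 0.0852, 0.0822]
tool_rot: [0.659, 0.752, -0.0, -0.0]
ft_force: [-0.3, -0.3, 0.4]
grip_width: 0.0351
grip_force: 0.0
```

Emit:
send_rows(deltas="0 0 0 0 0 0 0; 0 0 0 0 0 0 0; 0 0 0 0 0 0 0; 0 0 0 0 0 0 0; 0 0 0 0 0 0 0; 0 0 0 0 0 0 0")

```text
time: 19.05
position: [0.6069, 0.0852, 0.0821]
tool_rot: [0.659, 0.752, -0.0, -0.0]
ft_force: [1.1, 0.2, -0.4]
grip_width: 0.0212
grip_force: 50.0
```

Gripped at 21 mm. Now the tilt, then a check.

Emit:
send_rows(deltas="0 0 -3 0 0 0 0; -7 0 -19 0 5.2 0 0; -7 0 -18.5 0 5.2 0 0; -7 0 -18.5 0 5.2 0 0; -7 0 -18.5 0 5.2 0 0; -7 0 -18.5 0 5.2 0 0; 0 0 0 0 0 0 0; 0 0 0 0 0 0 0")

```text
time: 20.05
position: [0.613, 0.0354, 0.1691]
tool_rot: [0.642, 0.733, 0.147, -0.169]
ft_force: [-0.5, -0.6, -2.0]
grip_width: 0.0214
grip_force: 50.0
```

```bash
python3 - <<'E'
from h import *
c=cam('side');o=robot.get_obs(); print(o['time'],ch(o['position']),o['q'])
cv2.imwrite('pics/s4.png',cv2.resize(c['image'][60:300,150:470,::-1],(800,600)))
E
```

```text
20.1 [[ -6.62174473 -59.58228758 169.06110892]] [-0.28257877  0.72022628  1.53111674  0.45835597  1.12915847 -0.66348499]
```

View pics/s4.png

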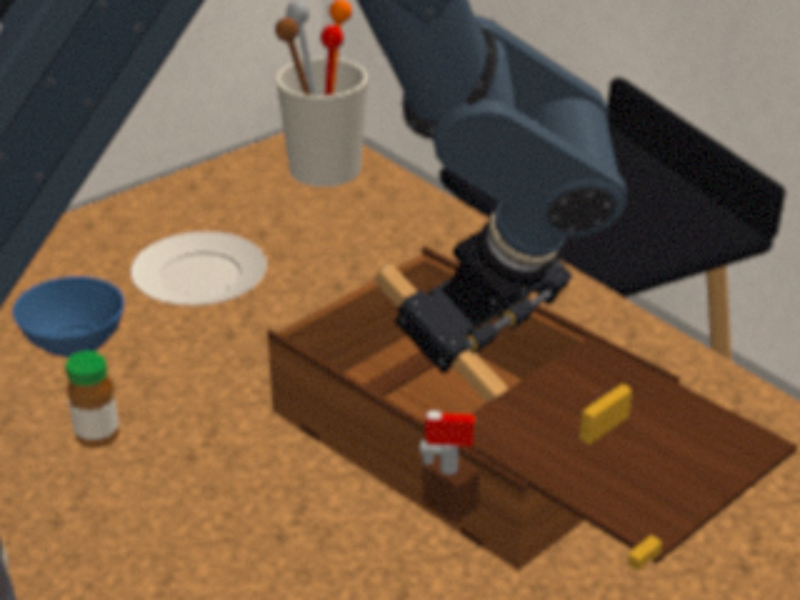

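The picture shows the spatula tilted, its handle end at (388,275) above the wall and the blade still under the lid at (500,385). Now I draw it along its axis, then lift.

Emit:
send_rows(deltas="20 0 0 0 0 0 0; 25 0 0 0 0 0 0; 28 0 0 0 0 0 0; 28 0 0 0 0 0 0; 25 0 0 0 0 0 0; 18 0 0 0 0 0 0; 0 0 0 0 0 0 0")

```text
time: 20.98
position: [0.5961, 0.1654, 0.2338]
tool_rot: [0.641, 0.734, 0.148, -0.169]
ft_force: [-0.2, -1.2, -1.6]
grip_width: 0.0214
grip_force: 50.0
```

Emit:
send_rows(deltas="4 0 -9 0 0 0 0; 9 0 -18 0 0 0 0; 9 0 -18 0 0 0 0; 9 0 -18 0 0 0 0; 9 0 -18 0 0 0 0; 9 0 -18 0 0 0 0; 4 0 -9 0 0 0 0; 0 0 0 0 0 0 0; 0 0 0 0 0 0 0")

```text
time: 22.1
position: [0.5963, 0.1633, 0.3524]
tool_rot: [0.643, 0.732, 0.148, -0.17]
ft_force: [-0.5, 0.3, -2.4]
grip_width: 0.0218
grip_force: 50.0
```

```bash
python3 - <<'E'
from h import *
c=cam('side');o=robot.get_obs(); print(o['time'],ch(o['position']),o['grip_force'],o['ft_force'])
cv2.imwrite('pics/s5.png',cv2.resize(c['image'][60:300,150:470,::-1],(800,600)))
t=robot.cut_out('side','spatula')
for r in t[:1]:
    p=ch(pts(c,r['region'])); i=p[:,1].argsort(); print(r['p'],p[i[[5,len(i)//2,-5]]].round())
c=cam('top'); r=robot.cut_out('top','hatch'); print([(x['p'],np.percentile(ch(pts(c,x['region'])),[2,98],axis=0).round().tolist()) for x in r[:1]])
E
```

```text
22.15 [[-10.89398973  68.93949469 352.17694158]] 49.995498061180115 [ 0.32595217 -0.23810088 -2.08378745]
0.57 [[  1. -85. 202.]
 [  0. -12. 235.]
 [ -6. 201. 348.]]
[(0.59, [[-111.0, -371.0, 104.0], [107.0, -121.0, 125.0]])]
```

View pics/s5.png

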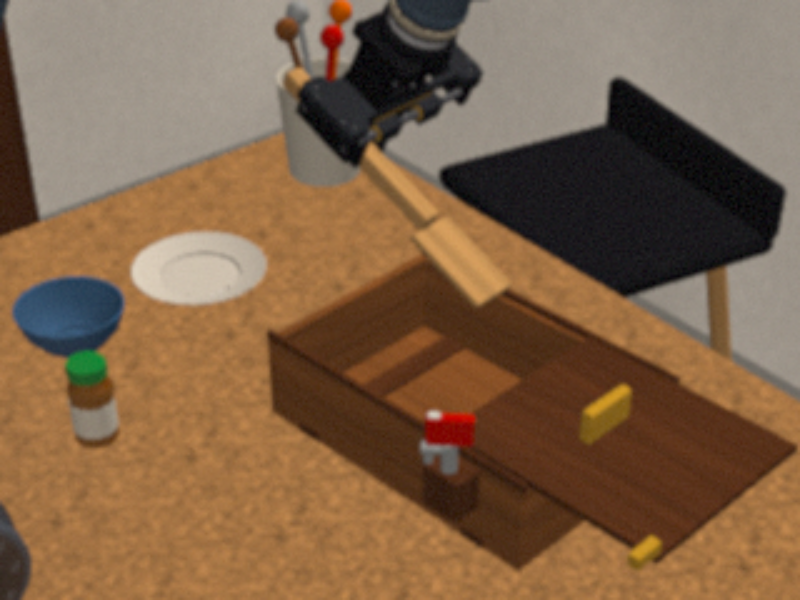

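The spatula is fully out, its blade end at (487,300) and about 200 mm above the counter. The lid is open, the knob is free, and the bystanders have not moved. I'll let it settle and hand in.

Emit:
send_rows(deltas="0 0 0 0 0 0 0; 0 0 0 0 0 0 0; 0 0 0 0 0 0 0; 0 0 0 0 0 0 0")

```text
time: 22.8
position: [0.5966, 0.1636, 0.3531]
tool_rot: [0.642, 0.733, 0.148, -0.169]
ft_force: [0.1, 0.0, -1.4]
grip_width: 0.0214
grip_force: 50.0
```

```bash
python3 -c "
from rig import robot
print(robot.hand_in())"
```

```text
the job is handed in; nothing more can be done
None
```

I handed the job in at about 23 s (no verdict came back): knob at its free end, lid fully open, and the spatula held still with its lower end about 9 cm above the lid, clear of the chest, with no bystander moved.

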